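Hook a dropped connector out from under a wire guard

ROBOT

A 6-joint arm with a two-finger parallel gripper is mounted at the origin on a cart in front of the work surface, level with it; the furniture and walls round the work are solid. World frame = base frame: x ahead of the robot, y to its left, z up, the work surface at z = 0. Lengths are in mm, angles in rad, forces in N, time in s.
With the tool pointing down it reaches from about 350 to 800 mm from the base axis. Payload 7.3 kg.
Tool frame: the origin (TCP) lies on the centre line of the jaws, within the pads' length; the fingertips stand r.tip_reach ahead of it and the grasp point (between the pads) lies 3 mm ahead of it (r.tip_reach is the distance from the TCP to the fingertips, in mm); z points along the fingers, y is the line along which they close (so a half turn about z gives the same grasp; the last joint's range is limited). The gripper opens to 85 mm and grips with 20 to 120 N. Pads are 22 mm wide; open, the fingers measure 114 mm over their backs; the gripper's body (76 mm by 85 mm) begins 54 mm behind the grasp point. The pads swing forward as they close: fully open they stand 13 mm farther back than shut.
Start: joints at [-1.412, 0.342, 1.524, -0, 1.275, -0.146], TCP at [157.576, -500.812, 253.322] pointing down, gripper open.
Joint ranges: [-2.53, 2.53], [-0.77, 2.02], [0.04, 2.7], [-1, 4.14], [0.28, 2.66], [-3.11, 3.11]. Speed limits (rad/s): [2.57, 2.57, 3.14, 3.14, 3.14, 3.14].

INTERFACE

Orientations are given as a unit quaternion [x, y, z, w].
In Python, from rig import r gives the robot as it stands. The module is installed in compiled form; this text tells all that it offers.
- The arm moves only by the tool carry_out, never from a script. Its argument "targets" is a list that holds one entry, the list of rows, each a list of 7 numbers: the opening in per cent of the stroke, from 0 (shut) to 100 (fully open), then the shift along the world's x, y, z in m, then the turn, a rotation vector about the world's x, y, z in degrees. A call has 1 to 8 rows; each row is the pose to reach, as a shift and turn from the pose commanded when the call began; what a row does not reach only later rows make up. A row lasts 1/8 s, in which the tool goes at most 62.5 mm and 10.7 degrees, less where a joint would pass 70% of its speed; a pose out of reach is approached as far as the arm can. A call with a gripper value outside its range is refused whole. The fingers move at their own pace and stop on an object; "grip_force" is the grip in N (left out, the last holds). Time passes only in rows, so rows that repeat a pose let the fingers close. It gives the time, the measured TCP pose, the force, the opening and the grip force at its end, in the units of the state.
- r.sense(): the state, without advancing time (a new reading comes with each control period).
- r.get_image(name): name is "scene" or "side" or "wrist"; returns the picture (400x640x3 uint8, red, green, blue); there is no depth.
- r.calibration(name): a dict with "vertical_fov" (degrees; the focal length in pixels is half the picture's height over the tangent of half this angle, whatever the lens; pixels are square), "cx", "cy" (the principal point, pixels), "R" (3x3) and "t" (3): a world point X has camera coordinates R X + t; the wrist camera has in their place "T_tool_cam" (4x4, takes a point from camera to tool coordinates, whose origin is the TCP and whose axes are the flange's). Camera axes: x right, y down, z forward; pixel columns grow to the right and rows downward; lengths in mm; the calibration is good to about 2 mm. A picture is of the moment at which its call begins: read the wrist's pose just before it. calibration takes no time and is no camera call.
- r.sign_off(): hands the job in; it is judged then, once.
The state is a dict: "clock": time; "joints": joint angles; "dq": joint speeds; "tau": joint torques, N m; "ee_pos": TCP position; "tcp_rot": TCP orientation; "wrist_force": force on the tool from outside, world axes, zero at the start; "ft_torque": the same for the moment, N m; "grip_width": finger opening in mm; "gripper_force": force on a finger pad.
Only numpy, scipy, OpenCV 4.12 (cv2) and the standard library are available. Lean on these libraries where they do the work, as an engineer would, in place of code of your own. Each camera call takes 0.05 s, during which the arm holds its last target. There are 200 camera calls.

TASK

A nine-pin connector has dropped under the fixed wire guard of the board separator, where fingers cannot go. Take the hooked rod by its handle, reach in through the guard's open side, and draw the connector out with the hook until all of it lies on the open bench some 6 to 8 cm in front of that side; then put the rod down on the bench and let go. Do not touch the connector with the gripper, and leave the screwdriver where it is.

Things in the scene. Friction and masses are not known exactly. Their poses are not given: they have to be found in the camera images.
- connector_center (a point): Dropped nine-pin connector (dark body, pale metal shell), 12 x 31 x 12 mm high, 15 g, lying on the bench under the guard; point at its centre, 6 mm above the bench. Its z axis points up, its y axis along its 31 mm length.
- hook_grip (a point): Hooked rod lying flat on the bench, 0.12 kg: centre of its black flat-sided handle, 84 long (x), 20 wide (y), 34 high, 17 mm above the bench; pinch it across its width. +x points from the handle to the hook, z up. From it runs a 7 mm steel rod, low over the bench (axis 11 mm below this point at the hook). The whole tool spans x -42 to +194, y -27 to +27 mm.
- hook_bend (a point): Middle of the hook's cross piece at the rod's end: 7 mm thick, along y from -23 (where the rod joins it) to +23 mm (where a 12 mm lip turns back towards the handle). It lies 190 mm ahead (+x) of hook_grip, y 0, 6 mm above the bench when the rod lies flat. Axes as hook_grip.
- guard_mouth (a point): Fixed guard, a cage of steel wires before a grey machine housing: middle of its open side, at bench level. +x points straight in, y along the opening, z up. Opening 160 mm wide between 8 mm posts; roof wires 20 mm apart, undersides 59, tops 65 mm above the bench; wires close both sides, the housing (92 mm high) the rear, 150 mm in. The bench is level inside and out.
- screwdriver_center (a point): Bystander: screwdriver with an amber six-sided handle, 158 x 21 x 18 mm, lying beside the hooked rod on the bench, about 80 mm away and roughly parallel; point at its centre, 9 mm above the bench.

How it is judged:
By the outcome, as a careful person would: the job done as asked, in the order asked, and still so for the second after the job is handed in, with the robot touching nothing.
It also fails if it takes over 43 s, if anything falls off the work surface, if the arm or the gripper's body presses on something with over 40 N, if the wrist force passes 120 N, or if a joint passes its speed limit or range.

## Working session

There is one attempt and no reset: what is moved stays moved. The work goes in short steps, Python scripts to look and compute and a tool call to move; the robot and the scene stay as the last step left them, time stands still between calls to the robot, and variables do not carry over. Pictures are saved under pics/ and viewed, at most 10 in all, crops included, and the job is handed in when it is done.

Besides the shell and the picture viewer there is one more tool, called after ">>>" by a JSON object that holds its "fn" and its "kwargs", one argument or row to a line. carry_out: Moves the arm, as the interface text tells. Its arguments: {"type":"object","properties":{"targets":{"type":"array"},"grip_force":{"type":"number"}},"required":["targets"]}

```bash
mkdir -p pics
cat > h.py <<'E'
import numpy as np,cv2
from rig import r
from scipy.spatial.transform import Rotation as R
def ray(name,u,v,st=None):
    c=r.calibration(name); f=200/np.tan(np.radians(c["vertical_fov"])/2)
    d=np.array([(u-c["cx"])/f,(v-c["cy"])/f,1.])
    if name=="wrist":
        st=st or r.sense(); T=np.array(c["T_tool_cam"]); Q=R.from_quat(st["tcp_rot"]).as_matrix()
        return Q@T[:3,3]+np.array(st["ee_pos"]), Q@T[:3,:3]@d
    A=np.array(c["R"]); return -A.T@np.array(c["t"]), A.T@d
def onz(name,u,v,z,st=None):
    o,d=ray(name,u,v,st); return (o+d*(z-o[2])/d[2]).round(1)
def proj(name,X):
    c=r.calibration(name); f=200/np.tan(np.radians(c["vertical_fov"])/2)
    p=np.array(c["R"])@X+np.array(c["t"]); return (p[:2]/p[2]*f+[c["cx"],c["cy"]]).round(1)
def shot(name,fn):
    im=r.get_image(name)[:,:,::-1].copy(); cv2.imwrite("pics/"+fn,im); return im
E
python3 - <<'E'
from h import *
s=r.sense(); print(s, r.tip_reach)
for n in("scene","side"):
    shot(n,n+"1.png"); c=r.calibration(n);print(n,c["lens"] if "lens" in c else list(c), ray(n,320,200))
E
```

```text
{'clock': 0.0, 'joints': array([-1.41201911e+00,  3.42745551e-01,  1.52503502e+00,  1.29796731e-05,
        1.27540521e+00, -1.45974532e-01]), 'dq': array([-6.31667917e-05,  1.44472414e-03, -4.48049419e-04,  1.48247084e-03,
       -1.98017370e-05, -4.12307969e-05]), 'tau': array([-2.03507938e-03, -4.33682942e+01, -2.46012050e+01, -4.09601971e-04,
        7.91708735e-03, -9.10669939e-06]), 'ee_pos': array([ 157.50705023, -500.42214859,  252.60780784]), 'tcp_rot': array([ 9.88413216e-01,  1.51784982e-01,  1.10809333e-06, -7.96584477e-04]), 'wrist_force': array([-0.48956293, -0.0676414 , -0.83140834]), 'ft_torque': array([-0.00012626,  0.04288898,  0.00372763]), 'gripper_force': 0.0, 'grip_width': 85.16762170464106} 22.0
scene ['vertical_fov', 'cx', 'cy', 'R', 't'] (array([-332.96859235,  484.44829987,  820.86064562]), array([ 0.67941229, -0.36092381, -0.63897406]))
side ['vertical_fov', 'cx', 'cy', 'R', 't'] (array([ 475.72239938, -824.9506982 ,  742.74296894]), array([ 0.04076735,  0.7794271 , -0.62526225]))
```

View pics/scene1.png

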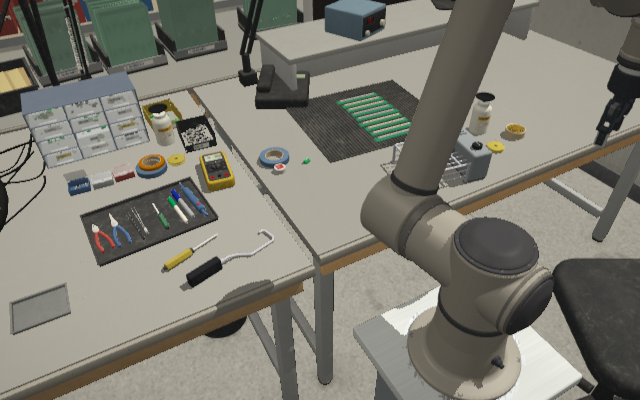

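View pics/side1.png

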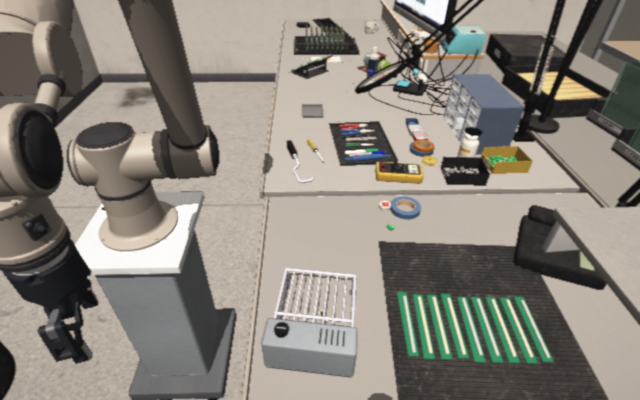

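The scene picture shows the handle at (205,272), the hook at (265,238) and the screwdriver at (185,255). The side picture shows the guard at (316,297) with the housing behind it at (310,345) and the handle at (292,150). The guard opens towards +y.

Run:
```python
from h import *
print("handle",onz("scene",205,272,17),onz("side",292,150,17),"hook",onz("scene",268,238,6),onz("side",304,179,6),"drv",onz("scene",178,259,9))
print("roof corners side",[onz("side",*p,65) for p in((284,270),(356,274),(276,320),(355,323))])
a=cv2.imread("pics/side1.png"); b=cv2.imread("pics/scene1.png")
A=cv2.resize(a[255:385,250:370],(554,600),interpolation=3)
B=cv2.resize(a[130:195,270:335],(240,240),interpolation=3)
C=cv2.resize(b[220:295,150:285],(240,133),interpolation=3)
o=np.zeros((600,800,3),np.uint8);o[:,:554]=A;o[:240,558:798]=B;o[250:383,558:798]=C
cv2.imwrite("pics/crop1.png",o)
```

```text
handle [426.7 381.   17. ] [432.5 373.6  17. ] hook [468.1 207.2   6. ] [475.  206.3   6. ] drv [505.4 423.4   9. ]
roof corners side [array([ 426. , -237.8,   65. ]), array([ 591.8, -253.8,   65. ]), array([ 414.1, -370.6,   65. ]), array([ 575.2, -381.9,   65. ])]
```

View pics/crop1.png

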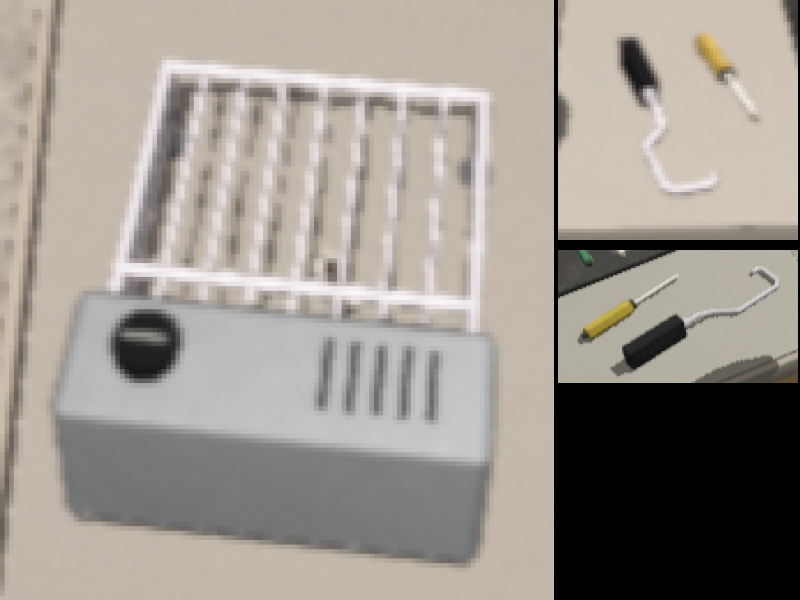

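The crop shows the cage with its mouth towards the top (+y) and the connector near the rear at crop (325,268), which is side pixel (320,313). The hook's lip is on the +x side. I'll move over the guard for a close look on the way.

>>> {"fn": "carry_out", "kwargs": {
  "targets": [
    [[100, 0.04, 0.024, 0.01, 0, 0, 8], [100, 0.09, 0.052, 0.02, 0, 0, 16], [100, 0.14, 0.08, 0.03, 0, 0, 25], [100, 0.19, 0.11, 0.04, 0, 0, 34], [100, 0.24, 0.14, 0.05, 0, 0, 42], [100, 0.29, 0.17, 0.06, 0, 0, 51], [100, 0.33, 0.19, 0.06, 0, 0, 60], [100, 0.33, 0.19, 0.06, 0, 0, 60]]
  ]
}}

```text
clock: 1.1
ee_pos: [489.6, -308.8, 312.4]
tcp_rot: [0.778, 0.628, 0.0, -0.001]
wrist_force: [0.2, -0.6, -0.0]
grip_width: 85.7
gripper_force: 0.0
```

Run:
```python
from h import *
s=r.sense(); c=r.calibration("wrist"); print(s["ee_pos"],R.from_quat(s["tcp_rot"]).as_matrix().round(3)); print(np.round(c["T_tool_cam"],3),c["vertical_fov"])
shot("wrist","w1.png"); print(onz("side",320.4,313,6),[onz("wrist",u,v,0,s) for u,v in((0,0),(640,0),(640,400),(0,400))])
```

```text
[ 489.62260583 -308.796969    312.41025991] [[ 0.212  0.977 -0.   ]
 [ 0.977 -0.212  0.001]
 [ 0.001 -0.001 -1.   ]]
[[ 2.00000e-03 -9.57000e-01 -2.89000e-01  7.27770e+01]
 [ 1.00000e+00  2.00000e-03  0.00000e+00  4.25000e-01]
 [ 0.00000e+00 -2.89000e-01  9.57000e-01 -1.20437e+02]
 [ 0.00000e+00  0.00000e+00  0.00000e+00  1.00000e+00]] 63.23611105494981
[ 508.3 -315.5    6. ] [array([155.7, -47.3,   0. ]), array([ 891.7, -206. ,    0. ]), array([ 929.7, -832.1,    0. ]), array([-142. , -602.4,    0. ])]
```

View pics/w1.png

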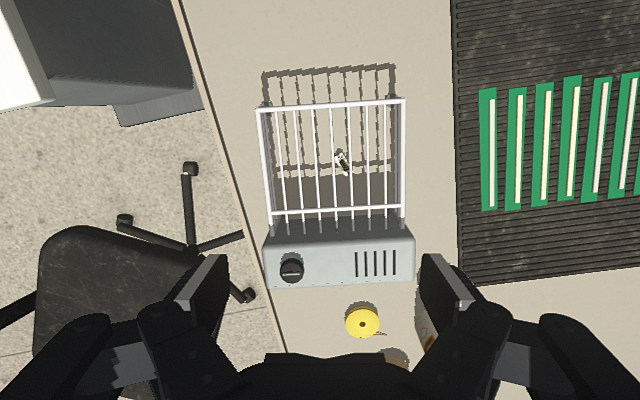

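The wrist view shows the connector at about (342,161). The front roof bar runs from (258,107) to (404,99), and the housing edge is near rows 220-235. I'll zoom in on the connector and compute.

Run:
```python
from h import *
s=r.sense(); im=cv2.imread("pics/w1.png")
print("conn",onz("wrist",342,161,6,s)); 
print("roof",[onz("wrist",u,v,65,s) for u,v in((258,107),(404,99),(273,214),(402,207))])
cv2.imwrite("pics/crop2.png",cv2.resize(im[90:230,250:410],(640,560),interpolation=3))
```

```text
conn [ 510.1 -319.9    6. ]
roof [array([ 431.6, -230.8,   65. ]), array([ 588.4, -256.6,   65. ]), array([ 415.6, -354.1,   65. ]), array([ 568.3, -378.4,   65. ])]
```

View pics/crop2.png

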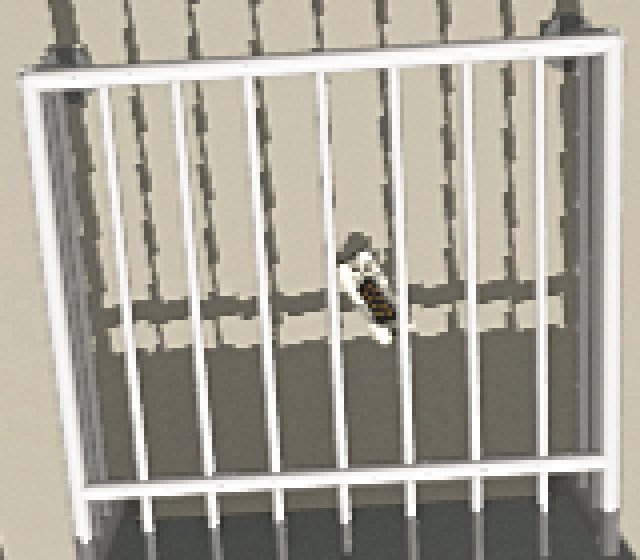

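>>> {"fn": "carry_out", "kwargs": {
  "targets": [
    [[100, 0.0, 0.05, 0.0, 0, 0, 3], [100, 0.0, 0.11, 0.0, 0, 0, 6], [100, 0.0, 0.17, 0.0, 0, 0, 10], [100, 0.0, 0.23, 0.0, 0, 0, 14], [100, 0.0, 0.29, 0.0, 0, 0, 18], [100, 0.0, 0.35, 0.0, 0, 0, 22], [100, 0.0, 0.41, 0.0, 0, 0, 26], [100, -0.02, 0.47, 0.0, 0, 0, 26]]
  ]
}}

```text
clock: 2.15
ee_pos: [467.7, 158.9, 312.9]
tcp_rot: [0.62, 0.784, -0.0, 0.0]
wrist_force: [0.6, 0.2, -0.1]
grip_width: 85.0
gripper_force: 0.0
```

Run:
```python
from h import *
s=r.sense(); print(s["ee_pos"],s["tcp_rot"],s["joints"].round(2)); im=shot("wrist","w2.png")
m=((im.max(2)<55)&(im.max(2).astype(int)-im.min(2)<25)).astype(np.uint8); m[250:]=0
n,l,st,ce=cv2.connectedComponentsWithStats(m)
for i in range(1,n):
    if st[i,4]>150: print(st[i],ce[i].round(1),onz("wrist",*ce[i],34,s))
```

```text
[467.71207651 158.90531524 312.92352998] [ 6.20477253e-01  7.84224411e-01 -2.04911582e-04  9.58242964e-05] [ 0.17  0.24  1.5  -0.    1.4  -0.06]
[ 454    0  136   83 2372] [513.2  20.3] [634.2 359.1  34. ]
[ 513    0  127  109 4366] [596.2  57.5] [740.8 345.5  34. ]
[511  45  83  19 559] [552.9  53.3] [691.1 338.2  34. ]
[145 116  39  71 977] [162.8 149. ] [271.4 127.   34. ]
[ 557  135   67   57 1676] [589.8 162.4] [789.3 233.2  34. ]
[217 137  15  62 177] [225.2 167.5] [349.4 121.8  34. ]
[184 138  22  40 279] [194.  156.8] [309.8 126.2  34. ]
[ 92 190  95  60 259] [138.  219.2] [248.2  26.9  34. ]
```

View pics/w2.png

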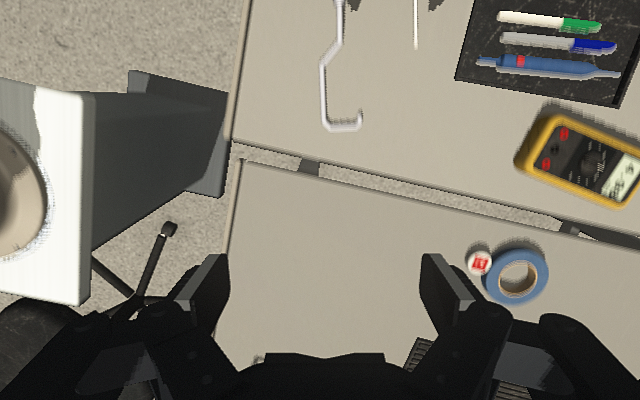

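The handle is just above the frame. The hook bend is at about (343,127) with its lip on the right at (360,112). I'll move nearer to the handle.

>>> {"fn": "carry_out", "kwargs": {
  "targets": [
    [[100, -0.01, 0.05, -0.02, 0, 0, 0], [100, -0.02, 0.1, -0.05, 0, 0, 0], [100, -0.03, 0.15, -0.07, 0, 0, 0], [100, -0.03, 0.15, -0.07, 0, 0, 0]]
  ]
}}

```text
clock: 2.7
ee_pos: [436.3, 309.3, 241.2]
tcp_rot: [0.619, 0.786, -0.002, -0.001]
wrist_force: [-0.1, -0.4, -0.3]
grip_width: 85.4
gripper_force: 0.0
```

Run:
```python
from h import *
s=r.sense(); print(s["ee_pos"],s["tcp_rot"],s["clock"]); im=shot("wrist","w3.png")
m=((im.max(2)<60)).astype(np.uint8); m[250:]=0
n,l,st,ce=cv2.connectedComponentsWithStats(m)
for i in range(1,n):
    if st[i,4]>300: print(st[i],ce[i].round(1),onz("wrist",*ce[i],25,s),cv2.minAreaRect(np.argwhere(l==i)[:,::-1].astype(np.float32)))
```

```text
[436.27793762 309.32474469 241.24352998] [ 0.61876999  0.78556952 -0.00181616 -0.00096758] 2.7
[  459     0   181   248 15985] [576.5  97.5] [660.  440.2  25. ] ((566.5263061523438, 113.71234130859375), (180.5635986328125, 241.90980529785156), 9.193582534790039)
[ 326   55   22   89 1779] [336.8  98.3] [430.2 383.7  25. ] ((336.9672546386719, 98.98492431640625), (88.43785858154297, 20.698909759521484), 88.15238952636719)
[124 119 110  31 553] [170.  134.8] [273.  308.8  25. ] ((176.65451049804688, 140.75106811523438), (111.59477233886719, 22.65248680114746), 13.392498016357422)
[524 167  93  14 453] [566.9 173.5] [684.9 367.4  25. ] ((570.1920776367188, 174.22348022460938), (92.1119384765625, 7.873044967651367), 6.170175075531006)
[  82  180  132   70 4660] [150.7 222.1] [261.8 207.6  25. ] ((151.60003662109375, 227.20001220703125), (62.60989761352539, 144.00277709960938), 63.43495178222656)
[543 188  65  19 528] [577.1 196.4] [706.8 346.8  25. ] ((575.6401977539062, 196.23780822753906), (64.49201202392578, 12.699625968933105), 6.340191841125488)
```

View pics/w3.png

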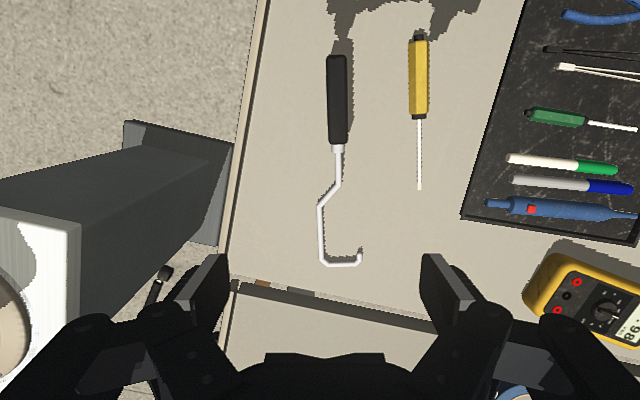

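Run:
```python
from h import *
s=r.sense()
a=onz("wrist",336,55,34,s);b=onz("wrist",338.5,141,34,s);g=onz("wrist",337,98.5,30,s);h=onz("wrist",340,263,6,s)
yw=lambda d:np.degrees(np.arctan2(d[1],d[0]))
print(a,b,np.hypot(*(b-a)[:2]),yw(b-a),"grip",(a+b)/2,g,"bend",h,yw(h-(a+b)/2),np.hypot(*(h-(a+b)/2)[:2]))
X=R.from_quat(s["tcp_rot"]).as_matrix();print(yw(X[:,0]), X[:,2])
im=cv2.imread("pics/w1.png")
```

```text
[421.3 419.7  34. ] [443.2 343.1  34. ] 79.66912827438237 -74.04472551650036 grip [432.25 381.4   34.  ] [431.8 382.4  30. ] bend [483.5 197.1   6. ] -74.45985615783067 191.29310625320505
103.48152112636971 [-0.00177588 -0.00151998 -0.99999727]
```

>>> {"fn": "carry_out", "kwargs": {
  "targets": [
    [[60, -0.002, 0.03, -0.04, 0, 0, 1], [60, -0.004, 0.06, -0.08, 0, 0, 2], [60, -0.004, 0.072, -0.13, 0, 0, 2], [60, -0.004, 0.072, -0.17, 0, 0, 2], [60, -0.004, 0.072, -0.2, 0, 0, 2], [60, -0.004, 0.072, -0.214, 0, 0, 2], [60, -0.004, 0.072, -0.214, 0, 0, 2]]
  ],
  "grip_force": 70
}}

```text
clock: 3.62
ee_pos: [434.5, 379.4, 29.4]
tcp_rot: [0.606, 0.795, -0.0, 0.0]
wrist_force: [-0.3, -0.0, 0.7]
grip_width: 51.8
gripper_force: 0.0
```

Run:
```python
from h import *
s=r.sense(); print(s["ee_pos"],s["wrist_force"]); im=shot("wrist","w4.png")
```

```text
[434.48676631 379.37441496  29.3866012 ] [-0.26095278 -0.04884477  0.65681401]
```

View pics/w4.png

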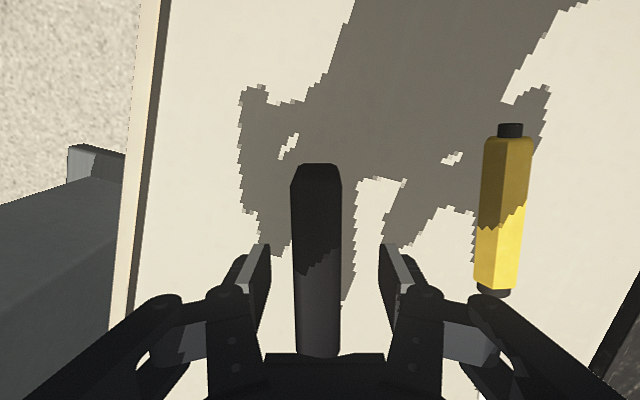

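The handle (columns 290-342) lies centred between the jaws, and the screwdriver is clear at (500,210). I'll close and lift slightly.

>>> {"fn": "carry_out", "kwargs": {
  "targets": [
    [[0, 0, 0, -0.002, 0, 0, 0], [0, 0, 0, -0.002, 0, 0, 0], [0, 0, 0, -0.002, 0, 0, 0], [0, 0, 0, -0.002, 0, 0, 0], [0, 0, 0, 0.01, 0, 0, 0], [0, 0, 0, 0.05, 0, 0, 0], [0, 0, 0, 0.07, 0, 0, 0], [0, 0, 0, 0.07, 0, 0, 0]]
  ]
}}

```text
clock: 4.68
ee_pos: [434.6, 381.1, 101.3]
tcp_rot: [0.605, 0.796, 0.002, 0.001]
wrist_force: [-0.2, -0.3, -1.3]
grip_width: 19.1
gripper_force: 68.5
```

>>> {"fn": "carry_out", "kwargs": {
  "targets": [
    [[0, 0.015, -0.04, 0, 0, 0, -3], [0, 0.03, -0.095, 0, 0, 0, -6], [0, 0.045, -0.15, 0, 0, 0, -9], [0, 0.06, -0.205, 0, 0, 0, -12], [0, 0.075, -0.26, 0, 0, 0, -16], [0, 0.09, -0.315, 0, 0, 0, -19], [0, 0.105, -0.36, 0, 0, 0, -22], [0, 0.12, -0.395, 0, 0, 0, -24]]
  ]
}}

```text
clock: 5.68
ee_pos: [553.4, -16.5, 98.2]
tcp_rot: [0.759, 0.652, -0.001, -0.001]
wrist_force: [1.1, 0.9, -0.6]
grip_width: 18.8
gripper_force: 68.4
```

>>> {"fn": "carry_out", "kwargs": {
  "targets": [
    [[0, 0, 0, -0.02, 0, 0, 0], [0, 0, 0, -0.045, 0, 0, 0], [0, 0, 0, -0.045, 0, 0, 0]]
  ]
}}

```text
clock: 6.05
ee_pos: [551.8, -14.3, 51.8]
tcp_rot: [0.758, 0.652, -0.002, -0.002]
wrist_force: [0.0, 0.2, -1.0]
grip_width: 18.9
gripper_force: 68.5
```

Run:
```python
from h import *
s=r.sense(); print(s["ee_pos"],s["tcp_rot"],s["gripper_force"]); q=R.from_quat(s["tcp_rot"]).as_matrix(); print(np.degrees(np.arctan2(-q[1,0],-q[0,0])))
a=shot("side","s2.png")
b=s["ee_pos"]-187*q[:,0]+[0,0,-20]; print("pred bend",b,proj("side",b))
cv2.imwrite("pics/crop3.png",cv2.resize(a[190:340,240:390],(600,600),interpolation=3))
```

```text
[551.76733594 -14.29465958  51.78809644] [ 0.75782673  0.65244895 -0.00193129 -0.00229703] 68.53469610214233
-98.54657175637779
pred bend [ 523.97665555 -199.21809755   31.77496486] [325.  266.2]
```

View pics/crop3.png

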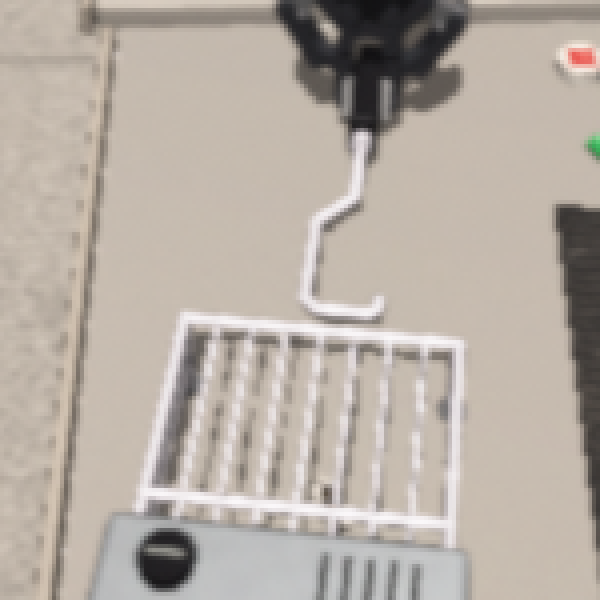

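The bend shows at side (325.5,268), about 2 px from the predicted point, so the hook is where I expected: level and square to the mouth. I'll go in above the connector.

>>> {"fn": "carry_out", "kwargs": {
  "targets": [
    [[0, -0.004, -0.03, -0.004, 0, 0, 0], [0, -0.009, -0.07, -0.004, 0, 0, 0], [0, -0.014, -0.11, -0.004, 0, 0, 0], [0, -0.018, -0.14, -0.004, 0, 0, 0], [0, -0.02, -0.157, -0.004, 0, 0, 0], [0, -0.02, -0.157, -0.004, 0, 0, 0]]
  ]
}}

```text
clock: 6.85
ee_pos: [534.0, -172.1, 50.8]
tcp_rot: [0.758, 0.652, 0.0, 0.0]
wrist_force: [0.2, -0.5, -1.1]
grip_width: 18.8
gripper_force: 68.5
```

Run:
```python
from h import *
s=r.sense(); print(s["ee_pos"],s["wrist_force"]); q=R.from_quat(s["tcp_rot"]).as_matrix()
a=shot("side","s3.png");w=shot("wrist","w5.png"); b=s["ee_pos"]-187*q[:,0]+[0,0,-20]; print(b,proj("side",b))
cv2.imwrite("pics/crop4.png",cv2.resize(a[255:330,265:365],(800,600),interpolation=3))
```

```text
[ 534.04934941 -172.14522224   50.83836796] [ 0.24774615 -0.48973091 -1.07046711]
[ 506.0267424  -357.03365449   30.87173791] [320.3 322.8]
```

View pics/crop4.png

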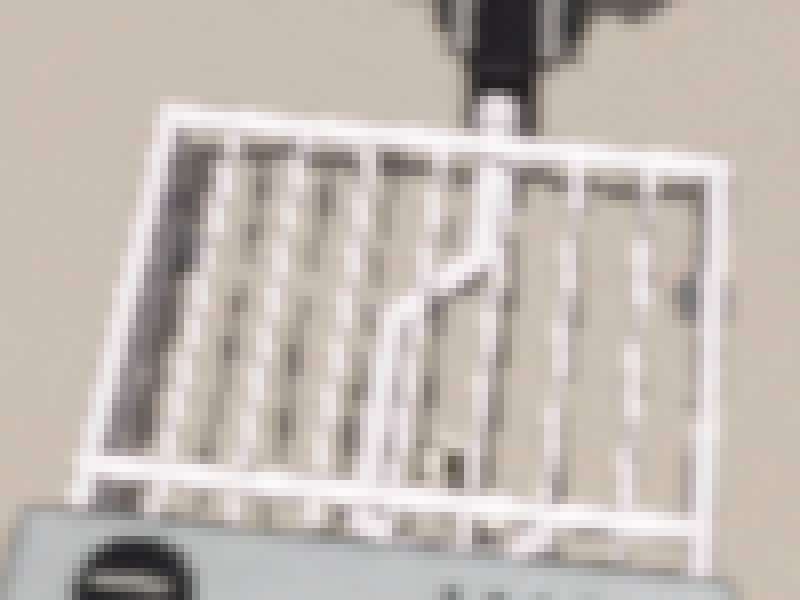

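The connector shows at crop (445,465), between the rod (crop x≈385) and the lip (crop x≈530), with the bend behind it. I'll lower.

>>> {"fn": "carry_out", "kwargs": {
  "targets": [
    [[0, 0, 0, -0.008, 0, 0, 0], [0, 0, 0, -0.015, 0, 0, 0], [0, 0, 0, -0.019, 0, 0, 0], [0, 0, 0, -0.022, 0, 0, 0], [0, 0, 0, -0.022, 0, 0, 0]]
  ]
}}

```text
clock: 7.58
ee_pos: [533.8, -171.3, 28.5]
tcp_rot: [0.758, 0.653, 0.0, -0.0]
wrist_force: [-0.9, 2.0, 1.4]
grip_width: 18.6
gripper_force: 68.8
```

>>> {"fn": "carry_out", "kwargs": {
  "targets": [
    [[0, 0.001, 0.006, 0, 0, 0, 0], [0, 0.002, 0.013, 0, 0, 0, 0], [0, 0.003, 0.021, 0, 0, 0, 0], [0, 0.0045, 0.03, 0, 0, 0, 0], [0, 0.006, 0.039, 0, 0, 0, 0], [0, 0.0075, 0.049, 0, 0, 0, 0], [0, 0.009, 0.06, 0, 0, 0, 0], [0, 0.0105, 0.07, 0, 0, 0, 0]]
  ]
}}

```text
clock: 8.57
ee_pos: [544.5, -100.9, 28.5]
tcp_rot: [0.758, 0.653, 0.0, 0.0]
wrist_force: [-0.4, -3.8, 4.2]
grip_width: 18.8
gripper_force: 69.3
```

>>> {"fn": "carry_out", "kwargs": {
  "targets": [
    [[0, 0.0015, 0.01, 0, 0, 0, 0], [0, 0.003, 0.02, 0, 0, 0, 0], [0, 0.0045, 0.03, 0, 0, 0, 0], [0, 0.006, 0.04, 0, 0, 0, 0], [0, 0.0075, 0.05, 0, 0, 0, 0], [0, 0.009, 0.06, 0, 0, 0, 0], [0, 0.01, 0.068, 0, 0, 0, 0], [0, 0.01, 0.068, 0, 0, 0, 0]]
  ]
}}

```text
clock: 9.57
ee_pos: [554.5, -32.1, 28.5]
tcp_rot: [0.758, 0.653, 0.0, -0.0]
wrist_force: [0.4, 0.8, 5.4]
grip_width: 19.0
gripper_force: 69.5
```

```bash
cat > look.py <<'E'
from h import *
import sys
s=r.sense(); q=R.from_quat(s["tcp_rot"]).as_matrix(); b=s["ee_pos"]-187*q[:,0]+[0,0,-20]; print(s["ee_pos"].round(1),b.round(1),s["clock"])
for n in("side","scene"):
    a=shot(n,n+sys.argv[1]+".png"); p=proj(n,b).round().astype(int); print(n,p)
    g=cv2.cvtColor(a,6)[p[1]-22:p[1]+12,p[0]-16:p[0]+17]; print("\n".join("".join("#" if v<70 else "+" if v<120 else "." if v<200 else "o" for v in row) for row in g))
E
python3 look.py 4
```

```text
[554.5 -32.1  28.5] [ 526.8 -217.1    8.4] 9.575
side [326 278]
.........ooo.....................
.........ooo.....................
........oooo.....................
........ooo......................
........ooo......................
........ooo......................
........ooo......................
........ooo......................
.......oooo......................
.......oooo......................
.......ooo.......................
.......ooo.......................
.......ooo.......................
.......ooo.......................
oooooooooo.......................
ooooooooooooooooooo..............
ooooooooooooooooooooooooooooo....
oo....ooooooooooooooooooooooooooo
oo.++..oooo.......ooooooooooooooo
.o.+++...oo..++++........oooooooo
.o.+++..............+.....oo.....
oo......oo.....oooo.......oo.....
o.......oo.oooooooo..oo...oo.....
o.......oo..ooooooo.oooooooo.....
o.......oo....ooooo.oooooooo.....
o.......oo......ooo..............
o.......oo.......oo..............
o.......oo.......oo..............
o.......o.......oo.......o.......
.......oo.......oo.......oo......
.......oo.......
[... 591 characters left out ...]
....................
...+.............................
....+............................
.....++..........................
.....++..........................
......++..o......................
.......++........................
........++..++...................
........++..+##+.................
.........++.+###.................
.........+#+.+.#+................
.........++#++..+................
.........++++++.+................
...........++#.+++...............
............+#++...+.............
..................++.............
.........ooo......+..............
.....o........+++++..............
..........+++++.+++..............
......++++.......+++.............
......+...........++.............
```

>>> {"fn": "carry_out", "kwargs": {
  "targets": [
    [[0, 0.0015, 0.01, 0, 0, 0, 0], [0, 0.003, 0.02, 0, 0, 0, 0], [0, 0.0045, 0.03, 0, 0, 0, 0], [0, 0.0045, 0.03, 0, 0, 0, 0]]
  ]
}}

```text
clock: 10.18
ee_pos: [558.9, -2.0, 28.5]
tcp_rot: [0.758, 0.653, 0.0, -0.0]
wrist_force: [0.4, 2.5, 5.5]
grip_width: 19.0
gripper_force: 69.5
```

```bash
python3 look.py 5; python3 -c "
from h import *
print(onz('scene',391,175,6))
a=cv2.cvtColor(cv2.imread('pics/side5.png'),6)[300:325,300:345];print('\n'.join(''.join('#' if v<70 else '+' if v<120 else '.' if v<200 else 'o' for v in x) for x in a))"
```

```text
[558.9  -2.   28.5] [ 531.2 -186.9    8.3] 10.175
side [327 269]
.........oooo....................
.........ooo.....................
.........ooo.....................
.........ooo.....................
........oooo.....................
........ooo......................
........ooo......................
........ooo......................
........ooo......................
........ooo......................
........ooo......................
.......oooo......................
.......ooo.......................
.......ooo.......................
.......ooo.......................
.......ooo.......................
.......ooo.......................
......oooo.......................
......oooo.....++++.......o......
......oooo.......++.....ooo......
......ooooooooo.....ooo.ooo......
........ooooooooooooooooooo......
.........oooooooooooooooooo......
oooooooo..oooooooooooooooo.......
ooooooooooooooooooooooooo........
oooooooooooooooooooooooooooo.....
o....oooooooooooooooooooooooooooo
o.++....oo....ooooooooooooooooooo
o.+++....o..............ooooooooo
o.+++....................oo......
o..........++..
[... 1765 characters left out ...]
..........
....oo........oo.......oo........oo..........
....oo........oo.......oo........oo.......oo.
....oo.......oo........oo........o........oo.
....oo.......oo........oo........o........oo.
oooooo......ooo........oo.................oo.
oooooooooooooooo..oo...oo.......o.........oo.
ooooooooooooooooooooooooo..oo...oo........oo.
...ooooooooooooooooooooooooooooooo..oo....ooo
...ooo.......oooooooooooooooooooooooooooooooo
...oo........o.......oooooooooooooooooooooooo
...o........oo........oo........ooooooooooooo
............oo........oo........oo........ooo
......................oo........oo.........o.
.............................................
.............................................
```

Run:
```python
from h import *
print("conn",onz("side",327.5,265.5,11),onz("scene",381.5,177.5,9),"bar",onz("side",286,271,65),onz("side",355,275,65),[onz("scene",*p,6) for p in((390,176),(378,182))])
a=cv2.imread("pics/side5.png")[258:272,318:342]; print(cv2.cvtColor(a,6))
a=cv2.imread("pics/scene5.png")[170:190,370:396]; print(cv2.cvtColor(a,6))
```

```text
conn [ 531.8 -178.8   11. ] [ 531.3 -175.1    9. ] bar [ 430.7 -240.9   65. ] [ 589.2 -256.7   65. ] [array([ 528.2, -202.7,    6. ]), array([ 521.9, -156.9,    6. ])]
[[205 227 228 202 188 188 188 189 189 189 189 189 189 189 188 188 188 188
  188 189 189 189 189 188]
 [211 231 225 191 185 187 188 189 189 188 188 189 189 189 189 188 188 188
  188 188 188 188 189 188]
 [209 232 222 186 184 189 189 190 190 188 188 188 189 189 189 189 188 189
  189 189 188 189 189 188]
 [210 232 223 191 186 189 189 189 189 189 188 189 189 189 189 189 189 189
  189 189 189 188 189 189]
 [211 231 219 188 186 189 189 189 188 188 189 189 189 189 189 188 188 189
  189 189 189 189 188 189]
 [218 232 215 186 188 192 189 183 180 182 184 188 192 193 191 189 189 189
  189 188 188 189 189 189]
 [226 232 214 191 194 198 187 160 145 149 159 172 186 193 197 194 191 190
  189 189 188 189 189 189]
 [233 231 207 190 190 190 174 135 108  97  96 111 133 164 191 198 194 194
  199 200 191 188 189 189]
 [234 234 217 197 193 193 179 155 140 121 105 108 131 164 186 189 185 201
  222 223 199 189 189 188]
 [224 232 230 217 219 2
[... 1963 characters left out ...]
64 145 148
  163 172 171 172 171 172 107 103]
 [151 151 150 150 150 150 150 150 149 148 169 163 145 129 116 103 100 156
  171 171 171 171 172 171 152 105]
 [151 151 150 149 151 150 150 149 150 147 128 102  99 149 102 150 151 171
  172 171 171 171 172 171 171 152]
 [150 151 151 151 151 151 151 150 150 148 136 151 151 171 153 171 171 172
  172 172 172 171 172 172 171 171]
 [150 150 151 151 151 151 151 149 150 149 146 171 172 171 172 171 172 172
  172 172 171 171 171 172 170 172]
 [150 151 151 150 151 151 150 150 150 149 147 163 171 172 171 172 172 172
  172 171 171 171 171 171 171 172]
 [150 151 151 150 151 150 150 151 150 149 147 157 171 171 172 170 170 172
  171 171 172 172 171 171 170 171]]
```

The connector is out, lying crosswise in the hook about 71 mm in front of the mouth. I'll ease the hook off it, set the handle down, release and retreat upward.

>>> {"fn": "carry_out", "kwargs": {
  "targets": [
    [[0, -0.0005, -0.003, 0, 0, 0, 0], [0, -0.0005, -0.003, -0.001, 0, 0, 0], [0, -0.0005, -0.003, -0.0015, 0, 0, 0], [0, -0.0005, -0.003, -0.0015, 0, 0, 0]]
  ]
}}

```text
clock: 10.78
ee_pos: [558.4, -4.8, 28.5]
tcp_rot: [0.758, 0.653, 0.001, -0.0]
wrist_force: [-3.0, 4.1, 19.0]
grip_width: 19.2
gripper_force: 71.4
```

>>> {"fn": "carry_out", "kwargs": {
  "targets": [
    [[20, 0, 0, 0, 0, 0, 0], [35, 0, 0, 0, 0, 0, 0], [60, 0, 0, 0, 0, 0, 0], [60, 0, 0, 0, 0, 0, 0], [60, 0, 0, 0, 0, 0, 0]]
  ]
}}

```text
clock: 11.4
ee_pos: [558.1, -6.4, 26.5]
tcp_rot: [0.758, 0.652, -0.0, -0.0]
wrist_force: [0.3, -0.4, 0.1]
grip_width: 51.0
gripper_force: 0.0
```

>>> {"fn": "carry_out", "kwargs": {
  "targets": [
    [[60, 0, 0, 0.01, 0, 0, 0], [60, 0, 0, 0.03, 0, 0, 0], [60, 0, 0, 0.07, 0, 0, 0], [60, 0, 0, 0.12, 0, 0, 0], [60, 0, 0, 0.16, 0, 0, 0], [60, 0, 0, 0.2, 0, 0, 0], [60, 0, 0, 0.2, 0, 0, 0], [60, 0, 0, 0.2, 0, 0, 0]]
  ]
}}

```text
clock: 12.4
ee_pos: [557.9, -6.5, 226.7]
tcp_rot: [0.758, 0.652, -0.0, -0.0]
wrist_force: [0.2, 0.5, -0.7]
grip_width: 51.3
gripper_force: 0.0
```

Run:
```python
from h import *
s=r.sense(); print(s["ee_pos"],s["grip_width"],s["wrist_force"],s["clock"])
w=shot("wrist","w6.png"); a=shot("side","side6.png")
m=(w.max(2)<75).astype(np.uint8); m[270:]=0
n,l,st,ce=cv2.connectedComponentsWithStats(m)
for i in range(1,n):
    if 25<st[i,4]<4000: 
        p=onz("wrist",*ce[i],9,s)
        if 430<p[0]<650 and p[1]<120: print(st[i],p)
g=cv2.cvtColor(a,6)[250:275,310:345];print("\n".join("".join("#" if v<70 else "+" if v<130 else "." if v<200 else "o" for v in x) for x in g))
for X in([560,5,34],[552,-40,34]): print(proj("side",np.array(X)))
```

```text
[557.87928956  -6.47496587 226.70087581] 51.2802540376475 [ 0.17631796  0.51802699 -0.66386878] 12.4
[ 315  127   20   85 1647] [558.8  -3.8   9. ]
[254 244  17  26 289] [474.2 -98.4   9. ]
[378 244  18  26 299] [ 612.2 -118.7    9. ]
[230 254  18  16 165] [444.8 -98.3   9. ]
[401 254  19  16 164] [ 640.1 -127.1    9. ]
..........ooo......................
.........oooo......................
.........ooo.......................
.........ooo.......................
.........ooo.......................
.........ooo.......................
.........ooo.......................
.........ooo.......................
........oooo.......................
........ooo........................
........ooo........................
........ooo........................
........ooo........................
........ooo........................
.......oooo........................
.......oooo.....++++...............
.......ooo.......+++...............
.......oooo.ooo......ooo.ooo.......
.......ooooooooooooooooooooo.......
.........oooooooo....ooooooo.......
oooooooo.ooooooooooooooooooo.......
ooooooooooooooooooooooooooo........
oooooooooooooooooooooooooooo.......
oo....ooooooooooooooooooooooooooooo
oo.++....oo....oooooooooooooooooooo
[334.  211.5]
[332.2 222. ]
```

```bash
python3 -c "
from rig import r
print(r.sign_off())"
```

```text
the job is handed in; nothing more can be done
None
```

The connector lies on the open bench about 7 cm in front of the guard's open side, the rod is down on the bench and released, and the job is handed in. The gripper never came near the connector, and nothing moved the screwdriver.

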